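# Unhook a drive module from its lipped dock

## Robot

A 6-joint arm with a two-finger parallel gripper is mounted at the origin on a cart in front of the work surface, level with it; the furniture and walls round the work are solid. World frame = base frame: x ahead of the robot, y to its left, z up, the work surface at z = 0. Lengths are in m, angles in rad, forces in N, time in s.
With the tool pointing down it reaches from about 0.35 to 0.775 m from the base axis. Payload 7.3 kg.
Tool frame: the origin (TCP) lies at the very end of the fingers, on their centre line; the grasp point (between the pads) lies 19 mm behind it; z points along the fingers, y is the line along which they close (so a half turn about z gives the same grasp; the last joint's range is limited). The gripper opens to 92 mm and grips with 3 to 60 N. Pads are 19 mm wide; open, the fingers measure 130 mm over their backs; the gripper's body (75 mm by 190 mm) begins 47 mm behind the grasp point.
Start: joints at [1.058, 0.342, 1.524, -0, 1.275, -0.146], TCP at [0.188, 0.49, 0.227] pointing down, gripper open.
Joint ranges: [-2.53, 2.53], [-0.77, 2.02], [0.04, 2.7], [-1, 4.14], [0.28, 2.66], [-3.11, 3.11]. Speed limits (rad/s): [2.57, 2.57, 3.14, 3.14, 3.14, 3.14].

## Interface

Orientations are given as a unit quaternion [x, y, z, w].
In Python, from workcell import ctrl, cams gives the robot as it stands.
- The arm moves only by the tool drive_tool, never from a script. Its argument "motion" is a list of rows, each a list of 2 entries, a list of its own where there are three numbers: the shift along the tool's x, y, z in cm, then the turn, a rotation vector about the tool's x, y, z in rad. A call has 1 to 20 rows; each row shifts and turns the commanded pose from where the row before left it, along the tool's axes as they then stand; what a row does not reach is not made up. A row lasts 1/12 s, in which the tool goes at most 41.7 mm and 7.16 degrees, less where a joint would pass 70% of its speed; a pose out of reach is approached as far as the arm can. A call with a gripper value outside its range is refused whole. "hand" is the opening, from 0 (shut) to 1 (fully open), set as the call begins (left out, the last holds). The fingers move at their own pace and stop on an object; "newtons" is the grip in N (left out, the last holds). Time passes only in rows, so rows that do not move let the fingers close. It gives the time, the measured TCP pose, the force, the opening and the grip force at its end, in the units of the state.
- ctrl.get_obs(): the state, without advancing time (a new reading comes with each control period).
- cams.read_camera(name): name is "scene" or "top"; returns a dict with "color" (384x512x3 uint8, blue, green, red), "z_map" (384x512 float32, m along the optical axis (not along the pixel's ray), 0 where there is no reading), "K" (3x3 intrinsics, pixels), "R" (3x3) and "t" (3): a world point X has camera coordinates R X + t. Camera axes: x right, y down, z forward; pixel columns grow to the right and rows downward; lengths in m; the calibration is good to about 2 mm. A picture is of the moment at which its call begins.
- ctrl.hand_in(): hands the job in; it is judged then, once.
The state is a dict: "t": time; "q": joint angles; "joint_velocities": joint speeds; "joint_torque": joint torques, N m; "ee_pos": TCP position; "eef_rot": TCP orientation; "contact_force": force on the tool from outside, world axes, zero at the start; "ft_torque": the same for the moment, N m; "finger_gap": finger opening in m; "grasp_force": force on a finger pad.
Only numpy, scipy, OpenCV 4.12 (cv2) and the standard library are available. Lean on these libraries where they do the work, as an engineer would, in place of code of your own. Each camera call takes 0.05 s, during which the arm holds its last target. There are 200 camera calls.

## Task

Take the grey drive module off its dock and set it down gently, upright and flat in the blue service tray, then let go. It is hooked in: draw it back against the spring in the keeper at the near end until its toe comes out from under the far lip, tip the toe end up while the heel is still in the keeper, and only then draw it out, feeling your way so that the hooks are never strained. Leave the small parts and the screwdriver beside the work where they are.

Things in the scene. Friction and masses are not known exactly. Their poses are not given: they have to be found in the camera images.
- module_center (a point): Centre of the drive module's housing: grey plastic, 76 (x) x 36 (y) x 46 (z) mm, green terminals on top, 0.17 to 0.3 kg, underside 23 mm below this point. Own +x towards its toe, z up. Grasp it across y on its flat, free sides. It starts parallel to the dock, resting on the dock's base, 5 mm along dock +x from the dock's origin. Not reported while held.
- module_toe (a point): Lower end edge of the module's toe, a black tongue 26 mm wide and 6 mm thick, level with the underside: 61 mm along module +x and 23 mm below module_center. At the start it is under the dock's far lip. Module length over both tongues 117 mm.
- module_heel (a point): Lower end edge of the module's heel, a black tongue 24 mm wide, 6 mm thick, 18 mm long: 56 mm along module -x and 23 mm below module_center. Tip the module about this edge: 8 degrees lifts the toe over the lip, more than 25 can jam the heel in the keeper. Then draw out along the tilted module's +x by 25 mm or more and lift.
- dock: Metal dock fixed to the bench, 166 (x) x 84 (y) mm; origin at the centre of its underside, +x from keeper end to lip end (away from the robot), z up. Base 44 mm wide, top 8 mm up; straps beside it 7 mm high. On it is a steel rail with a lip at one end, a keeper at the other, 108 mm apart: too close to lift the module straight out. More than 25 N of spring, weight and pressing added up strains it.
- dock_lip_end (a point): Centre of the dock base's +x end, on its top face. The rail's far lip here overhangs the toe: underside 8 mm, top 12 mm above the base top. The rail was clamped in slots anywhere within 9 mm of its middle and its place is not reported: the module must be drawn 3 to 21 mm along dock -x before the toe is clear of the lip.
- dock_keeper_end (a point): Centre of the dock base's -x end, on its top face. Keeper bridge over the heel: underside 10.5 mm, top 13.5 mm above the base top. Under it a red spring buffer meets the heel just before the toe is clear: 2 N at touch, 2.5 N per mm, about 7 N when the toe just clears, hard stop at about 11 N, 2 mm on. Sliding adds up to 3 N. Draw until 11 N is felt, ease to 9 N and tip, lifting a little.
- tray: Blue service tray with a black mat, fixed, 170 (x) x 112 (y) x 14 (z) mm outside, walls and floor 4 mm thick; origin at the centre of its underside, z up. Its place and the dock's may be swapped: one stands on the left of the bench, the other on the right.
- counterweight: Round light-grey metal weight, 38 mm across, 22 mm high, loose beside the dock (to its +y); origin at the centre of its underside. Leave alone.
- pulley: Small white stepped pulley, 24 mm across, 20 mm high, loose beside the dock (to its +y, near the keeper end); origin at the centre of its underside. Leave alone.
- screwdriver: Yellow-handled screwdriver, 150 mm long, 25 mm thick, lying beside the tray (to its +y), lengthwise with it; origin at the centre of its underside. Leave alone.

How it is judged:
On the way:
1. the toe end is tipped up clear of the far lip while the heel is still low in the keeper (angle between module_center's own z axis and vertical above 0.08 rad and z of module_toe in the frame of dock above 0.02 m and z of module_heel in the frame of dock below 0.018 m and x of module_heel in the frame of dock between -0.078 and -0.049 m), for 0.1 s.
At the end, for the whole second after the job is handed in: The module stands upright and flat (within 3 degrees) on the floor of the tray, inside its walls, its centre within 50 mm along and 40 mm across of the tray's centre, released (x of module_center in the frame of tray between -0.05 and 0.05 m and y of module_center in the frame of tray between -0.04 and 0.04 m and z of module_center in the frame of tray between 0.02 and 0.031 m and z of module_toe in the frame of tray below 0.01 m and angle between module_center's own z axis and vertical below 0.06 rad and contact force between the fingers and module below 0.1 N); the robot touches nothing.
It fails at once if the module is pressed or pulled against the dock with more than 25 N in all (contact force between module and dock above 25 N).
It fails at once if the module is slammed onto the tray (more than 30 N) (contact force between module and tray above 30 N).
It fails at once if the counterweight is shifted by more than 20 mm (distance of counterweight from where it was at the start of the episode above 0.02 m).
It fails at once if the pulley is shifted by more than 20 mm (distance of pulley from where it was at the start of the episode above 0.02 m).
It fails at once if the screwdriver is shifted by more than 20 mm (distance of screwdriver from where it was at the start of the episode above 0.02 m).
It also fails if it takes over 70 s, if anything falls off the work surface, if the arm or the gripper's body presses on something with over 40 N, if the wrist force passes 120 N, or if a joint passes its speed limit or range.

## Working session

There is one attempt and no reset: what is moved stays moved. The work goes in short steps, Python scripts to look and compute and a tool call to move; the robot and the scene stay as the last step left them, time stands still between calls to the robot, and variables do not carry over. Pictures are saved under pics/ and viewed, at most 10 in all, crops included, and the job is handed in when it is done.

Besides the shell and the picture viewer there is one more tool, called after "Call:" as a command line: name --argument value ..., lists and objects as JSON in quotes. drive_tool: Moves the arm, as the interface text tells. Its arguments: {"type":"object","properties":{"motion":{"type":"array"},"hand":{"type":"number"},"newtons":{"type":"number"}},"required":["motion"]}

```bash
mkdir -p pics
cat > h.py <<'E'
import numpy as np, cv2
from workcell import ctrl, cams
def snap(n):
    c=cams.read_camera(n); np.savez('%s.npz'%n,**c); return c
def load(n): return dict(np.load('%s.npz'%n))
def pt(c,u,v,z=None):
    K,R,t=c['K'],c['R'],c['t']
    ray=np.linalg.inv(K)@[u,v,1.]
    if z is None: return R.T@(ray*c['z_map'][int(v),int(u)]-t)
    o=-R.T@t; d=R.T@ray; return o+d*(z-o[2])/d[2]
def proj(c,X):
    p=c['K']@(c['R']@np.array(X)+c['t']); return p[:2]/p[2]
E
python3 - <<'E'
from h import *
a=snap('top');b=snap('scene')
cv2.imwrite('pics/top1.png',cv2.resize(a['color'],(800,600)));cv2.imwrite('pics/scene1.png',cv2.resize(b['color'],(800,600)))
print(ctrl.get_obs())
for c in(a,b):print(-c['R'].T@c['t'],c['R'],c['K'])
E
```

```text
{'t': 0.1, 'q': array([ 1.05797488e+00,  3.42613313e-01,  1.52488276e+00, -2.02225625e-05,
        1.27539553e+00, -1.46011522e-01]), 'joint_velocities': array([-8.30380011e-05, -2.27355980e-03, -1.83950011e-03, -1.37983583e-03,
       -2.09837879e-03, -2.77154347e-03]), 'joint_torque': array([ 2.41531525e-03, -4.32003021e+01, -2.44695032e+01,  7.19073555e-02,
        5.25813724e-02, -6.04296270e-05]), 'ee_pos': array([0.18810531, 0.48977479, 0.2261486 ]), 'eef_rot': array([ 1.82375543e-01,  9.83228732e-01, -6.17681235e-04, -2.00947580e-04]), 'contact_force': array([ 0.19509496, -0.11693209, -0.32478795]), 'ft_torque': array([-0.01080648, -0.02152589, -0.00331275]), 'grasp_force': 0.0, 'finger_gap': 0.0920105236698467}
[0.3323789 0.0751592 1.4270327] [[ 0.00677757 -0.99997301  0.00283583]
 [-0.99363548 -0.00705344 -0.11242237]
 [ 0.11243934 -0.00205583 -0.99365646]] [[366.42332048   0.         256.17031267]
 [  0.         366.42332048 189.38664409]
 [  0.           0.           1.        ]]
[-0.20288723 -0.4396152   0.74565292] [[ 0.56117591 -0.82763585 -0.01002482]
 [-0.52104766 -0.34383226 -0.78120977]
 [ 0.64311036  0.44361951 -0.62418811]] [[355.71315546   0.         249.19613736]
 [  0.         355.71315546 187.54034232]
 [  0.           0.           1.        ]]
```

View pics/top1.png

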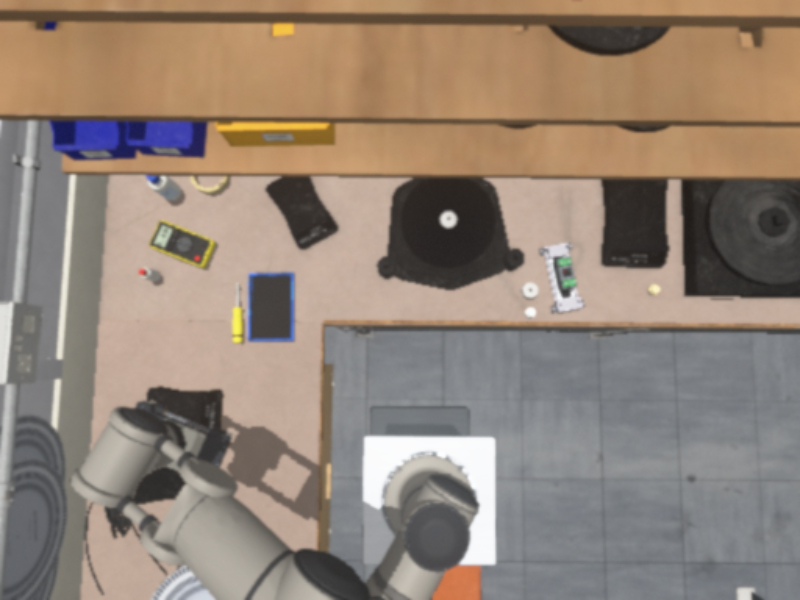

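View pics/scene1.png

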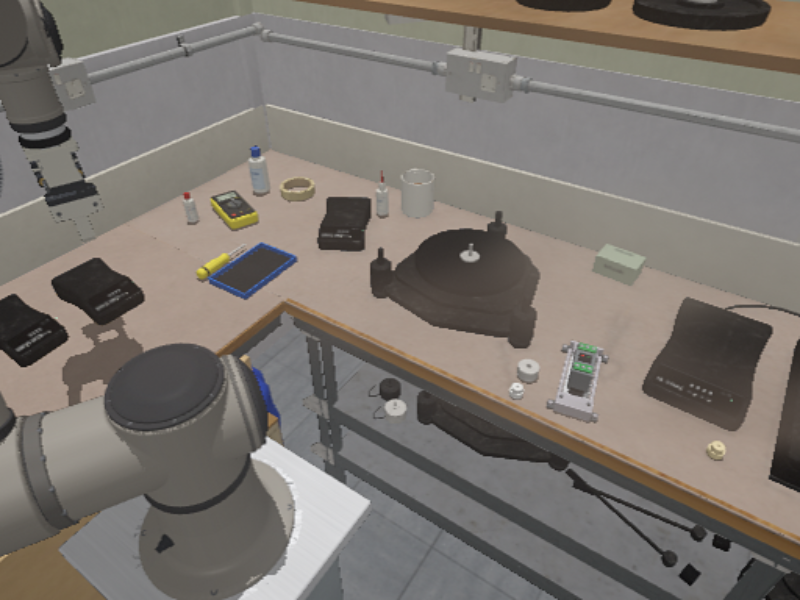

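Run:
```python
from h import *
a=load('top');b=load('scene')
A=cv2.resize(a['color'][145:205,330:390],(590,590),interpolation=cv2.INTER_CUBIC)
cv2.imwrite('pics/ctop.png',A)
B=cv2.resize(b['color'][205:280,310:410],(800,600),interpolation=cv2.INTER_CUBIC)
cv2.imwrite('pics/cscene.png',B)
# tray: blue mask
hsv=cv2.cvtColor(a['color'],cv2.COLOR_BGR2HSV)
m=((hsv[...,0]>100)&(hsv[...,0]<125)&(hsv[...,1]>120)); m[:160]=0
m=m.astype(np.uint8); n,l,s,c=cv2.connectedComponentsWithStats(m)
i=1+np.argmax(s[1:,4]); r=cv2.minAreaRect(np.argwhere(l==i)[:,::-1].astype(np.float32)); print(s[i],r)
bx=cv2.boxPoints(r); P=[pt(a,u,v,0.014) for u,v in bx]; print(np.round(P,4),np.mean(P,0))
# shelf heights
for u,v in [(256,105),(256,90),(360,105),(360,112),(170,112),(360,60)]: print(u,v,pt(a,u,v))
```

```text
[159 175  29  43 150] ((173.0, 196.0), (42.0, 28.0), 90.0)
[[0.546  0.4511 0.014 ]
 [0.5468 0.3421 0.014 ]
 [0.3835 0.3375 0.014 ]
 [0.3828 0.4451 0.014 ]] [0.46475678 0.39397554 0.014     ]
256 105 [0.64120467 0.07518937 0.55126694]
256 90 [0.67960132 0.075452   0.55142759]
360 105 [ 0.64306394 -0.18174445  0.55166142]
360 112 [ 0.62609062 -0.18205094  0.54908739]
170 112 [0.62588679 0.28986423 0.53873656]
360 60 [ 0.65756019 -0.1225958   0.76079141]
```

View pics/ctop.png

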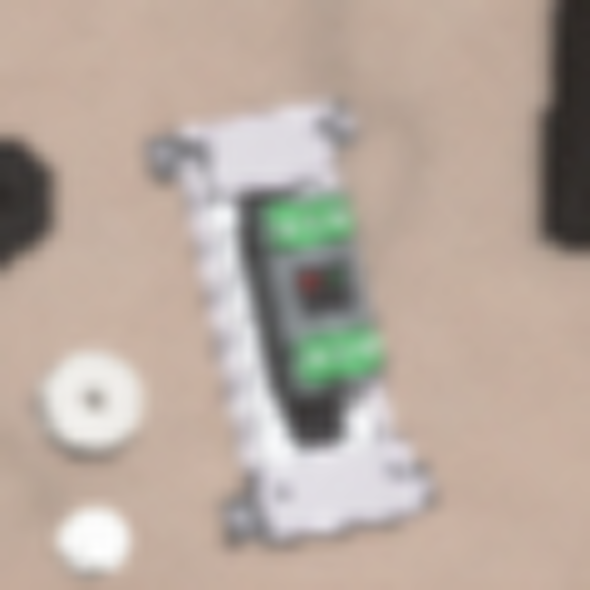

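View pics/cscene.png

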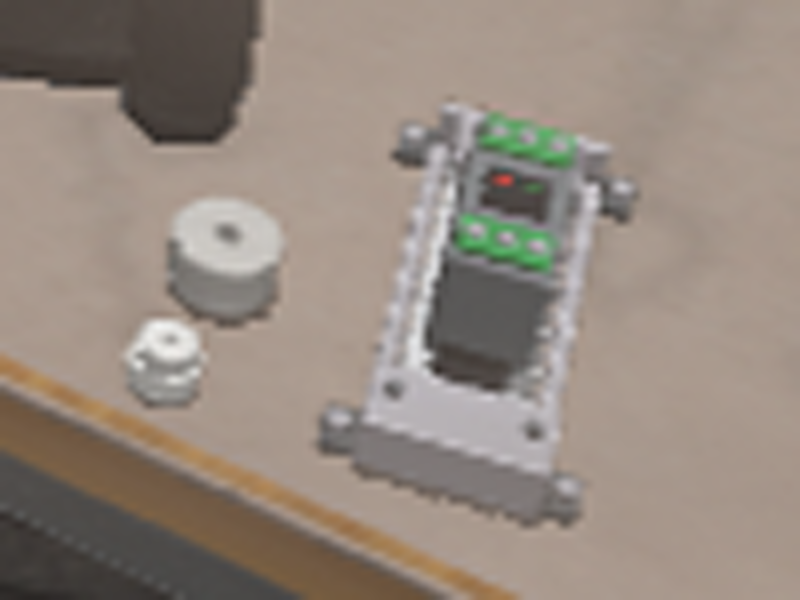

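```bash
cat >> h.py <<'E'
def cloud(c):
    v,u=np.mgrid[0:384,0:512]; z=c['z_map']
    p=np.stack([(u-c['K'][0,2])/c['K'][0,0]*z,(v-c['K'][1,2])/c['K'][1,1]*z,z],-1)
    return (p-c['t'])@c['R']
E
python3 - <<'E'
from h import *
for n in('top','scene'):
    c=load(n);P=cloud(c);ok=c['z_map']>0
    g=ok&(abs(P[...,0]-.53)<.12)&(abs(P[...,1]+.28)<.07)
    def rect(m,s):
        q=P[m]; r=cv2.minAreaRect((q[:,:2]*1000).astype(np.float32)); print(n,s,len(q),r,q.mean(0))
    print(np.histogram(P[g][:,2],np.arange(-.006,.08,.004)))
    rect(g&(P[...,2]>.044)&(P[...,2]<.09),'mod')
    rect(g&(P[...,2]>.004)&(P[...,2]<.03),'dock')
    f=g&(abs(P[...,2])<.003);print('bench z',np.median(P[f][:,2]))
c=load('top')
for s,z,L in(('mod top',.054,[(255,200),(350,195),(385,365),(292,388)]),('knobs',.012,[(170,155),(343,120),(430,490),(243,520)]),('cw',.022,[(93,400)]),('pul',.02,[(95,540)])):
    print(s,np.round([pt(c,330+u/9.833-.45,145+v/9.833-.45,z)[:2] for u,v in L],4))
c=load('scene')
for s,z,L in(('modtop nearL/R farL',.054,[(440,262),(553,290)]),('knobs',.012,[(415,143),(618,197),(565,497),(338,428)])):
    print(s,np.round([pt(c,310+u/8-.45,205+v/8-.45,z)[:2] for u,v in L],4))
E
```

```text
(array([309, 656, 349, 109,  57,  80, 129,  75,  18,  11,  13,   4,   4,
        16,  62,  82,  26,   3,   2,   3,  10]), array([-0.006, -0.002,  0.002,  0.006,  0.01 ,  0.014,  0.018,  0.022,
        0.026,  0.03 ,  0.034,  0.038,  0.042,  0.046,  0.05 ,  0.054,
        0.058,  0.062,  0.066,  0.07 ,  0.074,  0.078]))
top mod 219 ((555.4625244140625, -280.46636962890625), (147.09164428710938, 77.85786437988281), 83.22492980957031) [ 0.55280053 -0.31453899  0.05755008]
top dock 594 ((535.9398193359375, -280.4075927734375), (225.7144317626953, 139.63726806640625), 0.23761461675167084) [ 0.53127584 -0.29628131  0.01391355]
bench z 0.00012972287447194305
(array([ 577, 1208,  183,  120,  100,   82,  250,   48,   23,   19,   20,
         21,   23,   28,  136,  130,   14,    8,   10,    7,   29]), array([-0.006, -0.002,  0.002,  0.006,  0.01 ,  0.014,  0.018,  0.022,
        0.026,  0.03 ,  0.034,  0.038,  0.042,  0.046,  0.05 ,  0.054,
        0.058,  0.062,  0.066,  0.07 ,  0.074,  0.078]))
scene mod 381 ((551.84814453125, -279.8228759765625), (145.55499267578125, 78.67948913574219), 84.5743179321289) [ 0.55103357 -0.30062109  0.0572123 ]
scene dock 736 ((528.8328857421875, -282.20941162109375), (195.98348999023438, 140.51473999023438), 2.1274683475494385) [ 0.51278402 -0.29584495  0.01470329]
bench z -0.0010734684522527096
mod top [[ 0.5842 -0.3047]
 [ 0.5864 -0.3415]
 [ 0.5202 -0.3532]
 [ 0.511  -0.3172]]
knobs [[ 0.6098 -0.2828]
 [ 0.6246 -0.3523]
 [ 0.4762 -0.3827]
 [ 0.4638 -0.3085]]
cw [[ 0.5098 -0.2479]]
pul [[ 0.4548 -0.2481]]
modtop nearL/R farL [[ 0.5033 -0.3203]
 [ 0.5116 -0.3552]]
knobs [[ 0.5986 -0.2846]
 [ 0.612  -0.3548]
 [ 0.4687 -0.3825]
 [ 0.4555 -0.3113]]
```

Run:
```python
from h import *
from scipy.spatial import cKDTree
yaw=np.deg2rad(11.3)
for n in('top','scene'):
    c=load(n);P=cloud(c);ok=c['z_map']>0
    g=ok&(np.hypot(P[...,0]-.54,P[...,1]+.33)<.11)
    def comp(m,s):
        k,l,st,_=cv2.connectedComponentsWithStats(m.astype(np.uint8)); i=1+np.argmax(st[1:,4]); q=P[l==i]
        print(n,s,len(q),cv2.minAreaRect((q[:,:2]*1000).astype(np.float32)),'medz',np.median(q[:,2]))
        for d in (8,11,14):
            a=np.deg2rad(d);R=np.array([[np.cos(a),np.sin(a)],[-np.sin(a),np.cos(a)]]);w=q[:,:2]@R.T
            lo,hi=np.percentile(w,3,0),np.percentile(w,97,0);print(d,np.round(hi-lo,4),np.round(R.T@(lo+hi)/2,4))
    comp(g&(P[...,2]>.046)&(P[...,2]<.07),'mod')
    comp(g&(P[...,2]>.004)&(P[...,2]<.07),'dock')
```

```text
top mod 193 ((548.8873291015625, -329.93603515625), (75.73519897460938, 37.55976486206055), 13.773069381713867) medz 0.054820944714458184
8 [0.0705 0.0346] [ 0.5486 -0.3297]
11 [0.0707 0.0344] [ 0.5486 -0.33  ]
14 [0.0706 0.0349] [ 0.5488 -0.33  ]
top dock 685 ((541.3082885742188, -333.58294677734375), (169.7825469970703, 87.93463134765625), 11.18564510345459) medz 0.020608909212002747
8 [0.158  0.0635] [ 0.5421 -0.3318]
11 [0.1579 0.0611] [ 0.5419 -0.3315]
14 [0.1579 0.0658] [ 0.5421 -0.3313]
scene mod 288 ((546.581298828125, -331.1596374511719), (73.5093994140625, 35.38444137573242), 10.656028747558594) medz 0.05378238565033294
8 [0.0693 0.0338] [ 0.5459 -0.3314]
11 [0.0697 0.0335] [ 0.546  -0.3313]
14 [0.0695 0.0336] [ 0.5459 -0.3312]
scene dock 1050 ((542.3272094726562, -331.5960998535156), (169.59461975097656, 80.58660125732422), 11.015658378601074) medz 0.020077937938420422
8 [0.1594 0.0608] [ 0.5387 -0.3326]
11 [0.16   0.0585] [ 0.5391 -0.3326]
14 [0.1606 0.0618] [ 0.539 -0.332]
```

```bash
cat >> h.py <<'E'
from scipy.spatial.transform import Rotation as Ro
def down(yaw,tilt=0): # tool x at azimuth yaw, z down; tilt raises tool x (toe) end
    y=np.deg2rad(yaw)
    R=Ro.from_matrix(np.array([[np.cos(y),np.sin(y),0],[np.sin(y),-np.cos(y),0],[0,0,-1.]]))
    return R*Ro.from_euler('y',np.deg2rad(tilt))  # tool y = -module y
def plan(wps,ns,dp=2,dr=3,p=None,R=None):
    """wps: list of (pos,Rot), ns rows per leg -> rounded rows"""
    o=ctrl.get_obs(); p=o['ee_pos'] if p is None else p; R=Ro.from_quat(o['eef_rot']) if R is None else R
    p=np.array(p);rows=[]
    for (tp,tR),n in zip(wps,ns):
        for k in range(n,0,-1):
            d=np.round(R.inv().apply((tp-p)/k)*100,dp); r=np.round((R.inv()*tR).as_rotvec()/k,dr)
            p=p+R.apply(d/100); R=R*Ro.from_rotvec(r); rows.append([list(map(float,d)),list(map(float,r))])
    for i in range(0,len(rows),20): print(str(rows[i:i+20]).replace(' ','').replace('.0,',',').replace('.0]',']'),'\n')
    return p,R
E
python3 - <<'E'
from h import *
print(plan([(np.array([.42,.30,.22]),down(104)),(np.array([.48,0,.22]),down(58)),(np.array([.547,-.3305,.15]),down(11.1))],[12,13,15],1,2))
E
```

```text
[[[-2.4,-0.8,0.1],[-0,0,0.08]],[[-2.4,-0.6,0],[-0,0,0.08]],[[-2.5,-0.4,0.1],[-0,0,0.08]],[[-2.5,-0.2,0],[-0,0,0.08]],[[-2.5,0,0.1],[-0,0,0.08]],[[-2.5,0.2,0],[-0,0,0.08]],[[-2.5,0.4,0.1],[-0,0,0.08]],[[-2.4,0.6,0],[-0,0,0.08]],[[-2.3,0.8,0.1],[-0,0,0.08]],[[-2.3,1,0],[-0,0,0.08]],[[-2.2,1.1,0.1],[-0,0,0.08]],[[-2.1,1.3,0],[-0,0,0.08]],[[-2.4,-0.1,0],[-0,0,0.06]],[[-2.3,0,0],[-0,0,0.06]],[[-2.3,0.2,0],[-0,0,0.06]],[[-2.3,0.3,0],[-0,0,0.06]],[[-2.3,0.5,0],[-0,0,0.06]],[[-2.3,0.6,0],[-0,0,0.06]],[[-2.2,0.7,0],[-0,0,0.06]],[[-2.2,0.9,0],[-0,0,0.06]]] 

[[[-2.2,1,0],[-0,0,0.06]],[[-2.1,1.1,0],[-0,0,0.07]],[[-2,1.3,0],[-0,0,0.06]],[[-1.9,1.4,0],[-0,0,0.07]],[[-1.8,1.4,0.1],[0,0,0.06]],[[-1.6,1.5,0.5],[0,0,0.05]],[[-1.6,1.6,0.5],[0,0,0.06]],[[-1.5,1.7,0.5],[0,0,0.05]],[[-1.4,1.8,0.5],[0,0,0.06]],[[-1.3,1.9,0.5],[0,0,0.05]],[[-1.2,1.9,0.4],[0,0,0.06]],[[-1,2,0.5],[0,0,0.05]],[[-0.9,2,0.4],[0,0,0.06]],[[-0.8,2.1,0.5],[0,0,0.05]],[[-0.7,2.1,0.4],[0,0,0.06]],[[-0.6,2.2,0.5],[0,0,0.05]],[[-0.5,2.2,0.4],[0,0,0.06]],[[-0.3,2.2,0.5],[0,0,0.05]],[[-0.2,2.3,0.4],[0,0,0.06]],[[-0.1,2.3,0.5],[0,0,0.05]]] 

(array([ 0.54687876, -0.33097565,  0.14986269]), Rotation.from_matrix(array([[ 9.81088348e-01,  1.93559472e-01, -6.20454771e-04],
                            [ 1.93558688e-01, -9.81088035e-01, -1.14134803e-03],
                            [-8.29639473e-04,  9.99668839e-04, -9.99999156e-01]])))
```

Call:
drive_tool --motion '[[[-2.4,-0.8,0.1],[0,0,0.08]],[[-2.4,-0.6,0],[0,0,0.08]],[[-2.5,-0.4,0.1],[0,0,0.08]],[[-2.5,-0.2,0],[0,0,0.08]],[[-2.5,0,0.1],[0,0,0.08]],[[-2.5,0.2,0],[0,0,0.08]],[[-2.5,0.4,0.1],[0,0,0.08]],[[-2.4,0.6,0],[0,0,0.08]],[[-2.3,0.8,0.1],[0,0,0.08]],[[-2.3,1,0],[0,0,0.08]],[[-2.2,1.1,0.1],[0,0,0.08]],[[-2.1,1.3,0],[0,0,0.08]],[[-2.4,-0.1,0],[0,0,0.06]],[[-2.3,0,0],[0,0,0.06]],[[-2.3,0.2,0],[0,0,0.06]],[[-2.3,0.3,0],[0,0,0.06]],[[-2.3,0.5,0],[0,0,0.06]],[[-2.3,0.6,0],[0,0,0.06]],[[-2.2,0.7,0],[0,0,0.06]],[[-2.2,0.9,0],[0,0,0.06]]]' --hand 0.65

```text
t: 1.77
ee_pos: [0.457, 0.1156, 0.2204]
eef_rot: [0.786, 0.618, -0.0, -0.0]
contact_force: [1.2, -0.1, -0.8]
finger_gap: 0.0599
grasp_force: 0.0
```

Call:
drive_tool --motion '[[[-2.2,1,0],[0,0,0.06]],[[-2.1,1.1,0],[0,0,0.07]],[[-2,1.3,0],[0,0,0.06]],[[-1.9,1.4,0],[0,0,0.07]],[[-1.8,1.4,0.1],[0,0,0.06]],[[-1.6,1.5,0.5],[0,0,0.05]],[[-1.6,1.6,0.5],[0,0,0.06]],[[-1.5,1.7,0.5],[0,0,0.05]],[[-1.4,1.8,0.5],[0,0,0.06]],[[-1.3,1.9,0.5],[0,0,0.05]],[[-1.2,1.9,0.4],[0,0,0.06]],[[-1,2,0.5],[0,0,0.05]],[[-0.9,2,0.4],[0,0,0.06]],[[-0.8,2.1,0.5],[0,0,0.05]],[[-0.7,2.1,0.4],[0,0,0.06]],[[-0.6,2.2,0.5],[0,0,0.05]],[[-0.5,2.2,0.4],[0,0,0.06]],[[-0.3,2.2,0.5],[0,0,0.05]],[[-0.2,2.3,0.4],[0,0,0.06]],[[-0.1,2.3,0.5],[0,0,0.05]]]'

```text
t: 3.43
ee_pos: [0.547, -0.3315, 0.149]
eef_rot: [0.995, 0.096, -0.0, -0.0]
contact_force: [1.0, -0.2, 0.5]
finger_gap: 0.0596
grasp_force: 0.0
```

Call:
drive_tool --motion '[[[0,0,0],[0,0,0]],[[0,0,0],[0,0,0]],[[0,0,0],[0,0,0]],[[0,0,0],[0,0,0]]]'

```text
t: 3.77
ee_pos: [0.547, -0.3295, 0.1498]
eef_rot: [0.995, 0.098, -0.0, -0.0]
contact_force: [0.2, 0.3, -0.4]
finger_gap: 0.0599
grasp_force: 0.0
```

Call:
drive_tool --motion '[[[0,0.1,2],[0,0,0]],[[0,0,2],[0,0,0]],[[0,0,2],[0,0,0]],[[0,0,2],[0,0,0]],[[0,0,1],[0,0,0]],[[0,0,1],[0,0,0]],[[0,0,1],[0,0,0]],[[0,0,0.6],[0,0,0]],[[0,0,0.6],[0,0,0]],[[0,0,0.6],[0,0,0]],[[0,0,0.4],[0,0,0]],[[0,0,0],[0,0,0]],[[0,0,0],[0,0,0]],[[0,0,0],[0,0,0]]]'

```text
t: 4.93
ee_pos: [0.5475, -0.3318, 0.0181]
eef_rot: [0.995, 0.097, 0.0, 0.0]
contact_force: [0.0, -0.1, -0.4]
finger_gap: 0.0595
grasp_force: 0.0
```

Run:
```python
from h import *
b=snap('scene');cv2.imwrite('pics/s2.png',cv2.resize(b['color'][165:285,290:450],(800,600),interpolation=cv2.INTER_CUBIC))
o=ctrl.get_obs();print(o['ee_pos'],o['contact_force'])
```

```text
[ 0.54757078 -0.33172799  0.01816149] [-0.44311928  0.38721329  0.85075589]
```

View pics/s2.png

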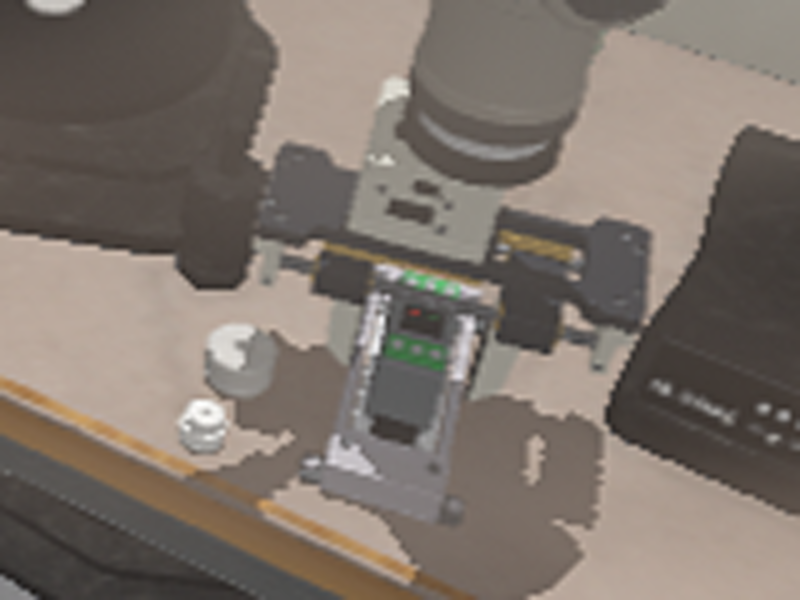

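Call:
drive_tool --motion '[[[0,0,0],[0,0,0]],[[0,0,0],[0,0,0]],[[0,0,0],[0,0,0]],[[0,0,0],[0,0,0]],[[0,0,0],[0,0,0]],[[0,0,0],[0,0,0]]]' --hand 0.3 --newtons 6

```text
t: 5.48
ee_pos: [0.5473, -0.3315, 0.0178]
eef_rot: [0.995, 0.097, 0.0, -0.0]
contact_force: [0.1, -0.1, 1.1]
finger_gap: 0.0358
grasp_force: 6.0
```

Call:
drive_tool --motion '[[[0,0,0],[0,0,0]],[[0,0,0],[0,0,0]],[[0,0,0],[0,0,0]]]' --hand 0.2 --newtons 45

```text
t: 5.73
ee_pos: [0.5473, -0.3315, 0.0178]
eef_rot: [0.995, 0.097, 0.0, 0.0]
contact_force: [-0.0, 0.4, 1.7]
finger_gap: 0.0358
grasp_force: 45.0
```

Call:
drive_tool --motion '[[[-0.1,0,0],[0,0,0]],[[-0.1,0,0],[0,0,0]],[[0,0,0],[0,0,0]],[[0,0,0],[0,0,0]]]'

```text
t: 6.07
ee_pos: [0.5452, -0.332, 0.0178]
eef_rot: [0.995, 0.097, -0.0, 0.0]
contact_force: [0.0, 0.1, 1.7]
finger_gap: 0.036
grasp_force: 45.0
```

Call:
drive_tool --motion '[[[-0.1,0,0],[0,0,0]],[[-0.1,0,0],[0,0,0]],[[0,0,0],[0,0,0]]]'

```text
t: 6.32
ee_pos: [0.5432, -0.3324, 0.0178]
eef_rot: [0.995, 0.097, 0.0, -0.0]
contact_force: [-0.6, -0.6, 2.3]
finger_gap: 0.0356
grasp_force: 45.0
```

Call:
drive_tool --motion '[[[-0.1,0,0],[0,0,0]],[[-0.05,0,0],[0,0,0]],[[0,0,0],[0,0,0]]]'

```text
t: 6.57
ee_pos: [0.5418, -0.3327, 0.0178]
eef_rot: [0.995, 0.097, 0.0, 0.0]
contact_force: [0.3, 0.3, 2.0]
finger_gap: 0.0358
grasp_force: 45.0
```

Call:
drive_tool --motion '[[[-0.1,0,0],[0,0,0]],[[-0.05,0,0],[0,0,0]],[[0,0,0],[0,0,0]]]'

```text
t: 6.82
ee_pos: [0.5404, -0.3329, 0.0178]
eef_rot: [0.995, 0.097, 0.0, -0.0]
contact_force: [0.0, 0.5, 2.8]
finger_gap: 0.0356
grasp_force: 45.0
```

Call:
drive_tool --motion '[[[-0.1,0,0],[0,0,0]],[[-0.05,0,0],[0,0,0]],[[0,0,0],[0,0,0]]]'

```text
t: 7.07
ee_pos: [0.5389, -0.3333, 0.0178]
eef_rot: [0.995, 0.097, 0.0, 0.0]
contact_force: [0.9, 0.9, 3.8]
finger_gap: 0.0361
grasp_force: 45.0
```

Call:
drive_tool --motion '[[[-0.08,0,-0.03],[0,0,0]],[[-0.05,0,0],[0,0,0]],[[0,0,0],[0,0,0]]]'

```text
t: 7.32
ee_pos: [0.5374, -0.3334, 0.0178]
eef_rot: [0.995, 0.097, -0.0, -0.0]
contact_force: [-0.5, 0.0, 2.2]
finger_gap: 0.0359
grasp_force: 45.0
```

Call:
drive_tool --motion '[[[-0.1,0,0],[0,0,0]],[[-0.05,0,0],[0,0,0]],[[0,0,0],[0,0,0]]]'

```text
t: 7.57
ee_pos: [0.5359, -0.3336, 0.0178]
eef_rot: [0.995, 0.097, -0.0, -0.0]
contact_force: [0.2, 0.6, 0.3]
finger_gap: 0.0358
grasp_force: 45.0
```

Call:
drive_tool --motion '[[[-0.1,0,0],[0,0,0]],[[-0.05,0,0],[0,0,0]],[[0,0,0],[0,0,0]]]'

```text
t: 7.82
ee_pos: [0.5351, -0.3338, 0.0178]
eef_rot: [0.995, 0.097, 0.0, -0.0]
contact_force: [3.7, 0.1, -1.9]
finger_gap: 0.0359
grasp_force: 45.0
```

Call:
drive_tool --motion '[[[-0.1,0,0],[0,0,0]],[[0,0,0],[0,0,0]],[[0,0,0],[0,0,0]]]'

```text
t: 8.07
ee_pos: [0.5343, -0.334, 0.0179]
eef_rot: [0.995, 0.097, 0.001, -0.0]
contact_force: [5.8, 0.7, -3.4]
finger_gap: 0.0357
grasp_force: 45.0
```

Call:
drive_tool --motion '[[[-0.1,0,0],[0,0,0]],[[0,0,0],[0,0,0]],[[0,0,0],[0,0,0]]]'

```text
t: 8.32
ee_pos: [0.5337, -0.3341, 0.018]
eef_rot: [0.995, 0.097, 0.001, 0.0]
contact_force: [6.1, 0.9, -3.4]
finger_gap: 0.0357
grasp_force: 45.0
```

Call:
drive_tool --motion '[[[-0.1,0,0],[0,0,0]],[[0,0,0],[0,0,0]],[[0,0,0],[0,0,0]]]'

```text
t: 8.57
ee_pos: [0.5331, -0.3342, 0.018]
eef_rot: [0.995, 0.097, 0.001, 0.0]
contact_force: [7.5, 1.8, -3.4]
finger_gap: 0.0359
grasp_force: 45.0
```

Call:
drive_tool --motion '[[[-0.1,0,0],[0,0,0]],[[-0.05,0,0],[0,0,0]],[[0,0,0],[0,0,0]]]'

```text
t: 8.82
ee_pos: [0.5322, -0.3344, 0.0181]
eef_rot: [0.995, 0.097, 0.002, 0.0]
contact_force: [10.4, 3.2, -4.3]
finger_gap: 0.0356
grasp_force: 45.0
```

Call:
drive_tool --motion '[[[0.08,0,0],[0,0,0]],[[0,0,0],[0,0,0]],[[0,0,0],[0,0,0]]]'

```text
t: 9.07
ee_pos: [0.5328, -0.3343, 0.0181]
eef_rot: [0.995, 0.097, 0.002, 0.0]
contact_force: [9.2, 3.1, -3.4]
finger_gap: 0.0358
grasp_force: 45.0
```

Call:
drive_tool --motion '[[[-0.01,0,-0.06],[0,0.009,0]],[[-0.01,0,-0.06],[0,0.009,0]],[[-0.01,0,-0.06],[0,0.009,0]],[[0,0,0],[0,0,0]]]'

```text
t: 9.4
ee_pos: [0.5322, -0.3345, 0.0198]
eef_rot: [0.995, 0.097, 0.015, -0.001]
contact_force: [8.9, 1.9, -4.1]
finger_gap: 0.0359
grasp_force: 45.0
```

Call:
drive_tool --motion '[[[-0.01,0,-0.06],[0,0.009,0]],[[-0.01,0,-0.06],[0,0.009,0]],[[-0.01,0,-0.06],[0,0.009,0]],[[-0.01,0,-0.06],[0,0.009,0]],[[0,0,0],[0,0,0]]]'

```text
t: 9.82
ee_pos: [0.5316, -0.3346, 0.0222]
eef_rot: [0.995, 0.097, 0.033, -0.003]
contact_force: [9.0, 2.4, -5.1]
finger_gap: 0.0357
grasp_force: 45.0
```

Call:
drive_tool --motion '[[[-0.01,0,-0.05],[0,0.009,0]],[[-0.01,0,-0.05],[0,0.009,0]],[[-0.01,0,-0.05],[0,0.009,0]],[[-0.01,0,-0.05],[0,0.009,0]],[[-0.01,0,-0.05],[0,0.009,0]],[[-0.01,0,-0.05],[0,0.009,0]],[[0,0,0],[0,0,0]]]'

```text
t: 10.4
ee_pos: [0.5307, -0.3348, 0.0253]
eef_rot: [0.994, 0.097, 0.06, -0.006]
contact_force: [9.7, 2.2, -4.1]
finger_gap: 0.0358
grasp_force: 45.0
```

Tilt 6.9°, forces steady.

Call:
drive_tool --motion '[[[-0.01,0,-0.05],[0,0.009,0]],[[-0.01,0,-0.05],[0,0.009,0]],[[-0.01,0,-0.05],[0,0.009,0]],[[-0.01,0,-0.05],[0,0.009,0]],[[-0.01,0,-0.05],[0,0.009,0]],[[-0.01,0,-0.05],[0,0.009,0]],[[0,0,0],[0,0,0]]]'

```text
t: 10.98
ee_pos: [0.5297, -0.335, 0.0283]
eef_rot: [0.992, 0.097, 0.086, -0.008]
contact_force: [9.6, 2.5, -3.4]
finger_gap: 0.0354
grasp_force: 45.0
```

Call:
drive_tool --motion '[[[-0.01,0,-0.05],[0,0.009,0]],[[-0.01,0,-0.05],[0,0.009,0]],[[-0.01,0,-0.05],[0,0.009,0]],[[-0.01,0,-0.05],[0,0.009,0]],[[-0.01,0,-0.05],[0,0.009,0]],[[-0.01,0,-0.05],[0,0.009,0]],[[0,0,0],[0,0,0]],[[0,0,0],[0,0,0]]]'

```text
t: 11.65
ee_pos: [0.5286, -0.3352, 0.0312]
eef_rot: [0.989, 0.096, 0.113, -0.011]
contact_force: [9.1, 2.7, -2.6]
finger_gap: 0.0357
grasp_force: 45.0
```

Run:
```python
from h import *
b=snap('scene');cv2.imwrite('pics/s3.png',cv2.resize(b['color'][205:285,320:426],(795,600),interpolation=cv2.INTER_CUBIC))
o=ctrl.get_obs();print(o['ee_pos'],o['contact_force'],o['ft_torque'])
```

```text
[ 0.52861509 -0.33514029  0.03119403] [ 8.80769087  1.85995476 -2.38850022] [ 0.37736137 -1.36335993 -0.04650079]
```

View pics/s3.png

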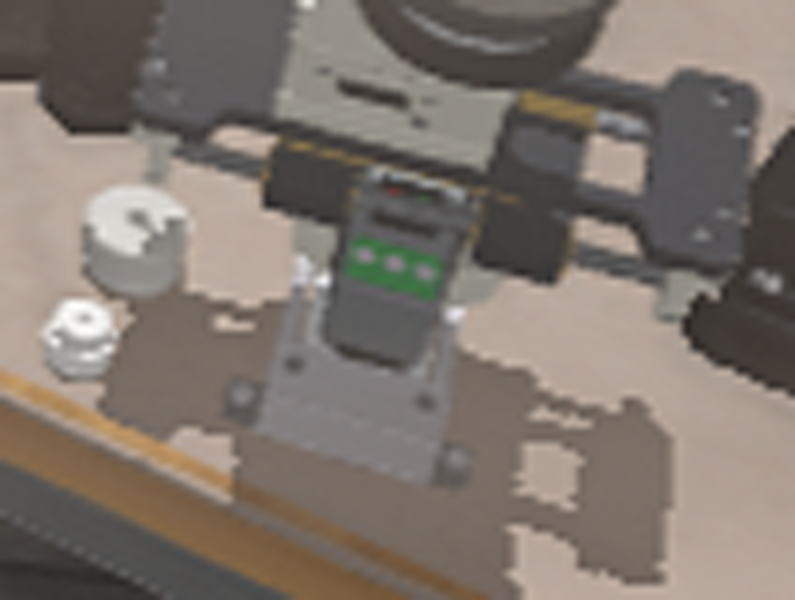

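Call:
drive_tool --motion '[[[0.1,0,0],[0,0,0]],[[0.1,0,0],[0,0,0]],[[0.1,0,0],[0,0,0]],[[0.1,0,0],[0,0,0]],[[0.1,0,0],[0,0,0]],[[0.1,0,0],[0,0,0]],[[0.1,0,0],[0,0,0]],[[0,0,0],[0,0,0]]]'

```text
t: 12.37
ee_pos: [0.5336, -0.334, 0.0321]
eef_rot: [0.989, 0.097, 0.111, -0.011]
contact_force: [-0.3, -1.3, -2.8]
finger_gap: 0.0359
grasp_force: 45.0
```

Call:
drive_tool --motion '[[[0.2,0,0],[0,0,0]],[[0.2,0,0],[0,0,0]],[[0.2,0,0],[0,0,0]],[[0.2,0,0],[0,0,0]],[[0.2,0,0],[0,0,0]],[[0,0,0],[0,0,0]]]'

```text
t: 12.87
ee_pos: [0.5441, -0.3322, 0.0348]
eef_rot: [0.989, 0.097, 0.112, -0.011]
contact_force: [-0.2, -0.2, -3.4]
finger_gap: 0.036
grasp_force: 45.0
```

Call:
drive_tool --motion '[[[0.2,0,0],[0,0,0]],[[0.2,0,0],[0,0,0]],[[0.2,0,0],[0,0,0]],[[0.2,0,0],[0,0,0]],[[0.2,0,0],[0,0,0]],[[0.2,0,0],[0,0,0]],[[0.2,0,0],[0,0,0]],[[0.2,0,0],[0,0,0]],[[0,0,0],[0,0,0]]]'

```text
t: 13.62
ee_pos: [0.5593, -0.3292, 0.0383]
eef_rot: [0.989, 0.097, 0.112, -0.011]
contact_force: [-0.1, -0.5, -3.3]
finger_gap: 0.036
grasp_force: 45.0
```

Run:
```python
from h import *
print(ctrl.get_obs()['q'])
b=load('scene');P=cloud(b);m=(abs(P[...,0]-.465)<.05)&(abs(P[...,1]-.394)<.03);print('floor',np.median(P[m][:,2]))
print(plan([(np.array([.557,-.3295,.055]),down(11.1,13)),(np.array([.55,-.33,.2]),down(11.1,5)),(np.array([.49,.03,.2]),down(6)),(np.array([.465,.394,.13]),down(1))],[5,8,20,20],1,2))
```

```text
[-0.73911057  0.68260218  1.5402791   0.25318574  0.79926756  0.4704487 ]
floor -0.495201890761388
[[[0,-0,-0.3],[-0,0,0]],[[0,-0,-0.3],[-0,0,0]],[[0,-0,-0.4],[-0,0,0]],[[0.1,-0,-0.3],[-0,0,0]],[[0,-0,-0.4],[-0,0,0]],[[0.3,-0,-1.8],[0,-0.02,0]],[[0.3,-0,-1.8],[0,-0.02,0]],[[0.3,-0,-1.8],[0,-0.02,0]],[[0.2,-0,-1.8],[0,-0.02,0]],[[0.2,-0,-1.8],[0,-0.01,0]],[[0.2,-0,-1.8],[0,-0.02,0]],[[0.1,-0,-1.8],[0,-0.01,0]],[[0.1,-0.1,-1.8],[0,-0.02,0]],[[0.1,-1.8,0],[-0,-0,0]],[[0.1,-1.8,0],[-0,-0,0]],[[0,-1.8,0],[-0,-0,0.01]],[[0,-1.8,0],[-0,-0.01,0]],[[0,-1.8,0],[-0,-0,0.01]],[[0,-1.8,0],[-0,-0.01,0]],[[0,-1.8,0],[-0,-0,0.01]]] 

[[[0,-1.8,0],[-0,-0.01,0]],[[0,-1.8,0],[-0,-0,0.01]],[[-0,-1.8,0],[-0,-0.01,0]],[[-0,-1.8,0],[-0,-0,0.01]],[[-0,-1.9,0],[-0,-0.01,0]],[[-0,-1.8,0],[-0,-0,0.01]],[[-0.1,-1.9,0],[-0,-0.01,0]],[[-0.1,-1.8,0],[-0,-0,0.01]],[[-0.1,-1.9,0],[-0,-0.01,0]],[[-0.1,-1.8,0],[-0,-0,0.01]],[[-0.1,-1.9,0],[-0,-0.01,0]],[[-0.1,-1.8,0],[-0,-0,0.01]],[[-0,-1.9,0.1],[-0,-0.01,0]],[[0.1,-1.8,0.4],[-0,0,0]],[[0.1,-1.8,0.4],[-0,0,0]],[[0.1,-1.8,0.4],[-0,0,0]],[[0.1,-1.8,0.3],[-0,0,0.01]],[[0,-1.8,0.4],[-0,0,0]],[[0,-1.8,0.3],[-0,0,0.01]],[[0,-1.8,0.4],[-0,0,0]]] 

[[[0,-1.8,0.3],[-0,0,0.01]],[[0,-1.8,0.4],[-0,0,0]],[[0,-1.8,0.3],[-0,0,0.01]],[[-0,-1.8,0.4],[-0,0,0]],[[-0,-1.8,0.3],[-0,0,0.01]],[[-0,-1.9,0.4],[-0,0,0]],[[-0,-1.8,0.3],[-0,0,0.01]],[[-0,-1.9,0.4],[-0,0,0]],[[-0.1,-1.8,0.3],[-0,0,0.01]],[[-0.1,-1.9,0.4],[-0,0,0]],[[-0,-1.8,0.3],[-0,0,0.01]],[[-0.1,-1.9,0.4],[-0,0,0]],[[-0.1,-1.8,0.3],[-0,0.01,0.01]]] 

(array([0.46479587, 0.39378357, 0.13030285]), Rotation.from_matrix(array([[ 0.99987386,  0.01514971,  0.00477062],
                            [ 0.01513298, -0.99987928,  0.00352442],
                            [ 0.00482344, -0.00345178, -0.99998241]])))
```

Call:
drive_tool --motion '[[[0.1,0,-0.3],[0,0,0]],[[0.1,0,-0.3],[0,0,0]],[[0.1,0,-0.4],[0,0,0]],[[0.1,0,-0.4],[0,0,0]],[[0.1,0,-0.4],[0,0,0]]]'

```text
t: 14.03
ee_pos: [0.5598, -0.3292, 0.0575]
eef_rot: [0.989, 0.097, 0.112, -0.011]
contact_force: [0.2, 0.2, -2.6]
finger_gap: 0.0361
grasp_force: 45.0
```

Call:
drive_tool --motion '[[[0.2,0,-1.5],[0,0,0]],[[0.3,0,-1.8],[0,-0.02,0]],[[0.3,0,-1.8],[0,-0.02,0]],[[0.2,0,-1.8],[0,-0.02,0]],[[0.2,0,-1.8],[0,-0.01,0]],[[0.2,0,-1.8],[0,-0.02,0]],[[0.1,0,-1.8],[0,-0.01,0]],[[0.1,-0.1,-1.8],[0,-0.02,0]],[[0,-1,0],[0,0,0]],[[0,-1.8,0],[0,0,0]],[[0,-1.8,0],[0,0,0.01]],[[0,-1.8,0],[0,-0.01,0]],[[0,-1.8,0],[0,0,0.01]],[[0,-1.8,0],[0,-0.01,0]],[[0,-1.8,0],[0,0,0.01]]]'

```text
t: 15.28
ee_pos: [0.5281, -0.212, 0.1977]
eef_rot: [0.996, 0.082, 0.042, -0.006]
contact_force: [-0.0, 0.7, -2.2]
finger_gap: 0.0357
grasp_force: 45.0
```

Call:
drive_tool --motion '[[[0,-1.8,0],[0,-0.01,0]],[[0,-1.8,0],[0,0,0.01]],[[0,-1.8,0],[0,-0.01,0]],[[0,-1.8,0],[0,0,0.01]],[[0,-1.9,0],[0,-0.01,0]],[[0,-1.8,0],[0,0,0.01]],[[-0.1,-1.9,0],[0,-0.01,0]],[[-0.1,-1.8,0],[0,0,0.01]],[[-0.1,-1.9,0],[0,-0.01,0]],[[-0.1,-1.8,0],[0,0,0.01]],[[-0.1,-1.9,0],[0,-0.01,0]],[[-0.1,-1.8,0],[0,0,0.01]],[[0,-1.9,0],[0,-0.01,0]],[[0,-1.8,0],[0,0,0]],[[0,-1.8,0],[0,0,0]],[[0,-1.8,0],[0,0,0.01]],[[0,-1.8,0],[0,0,0]],[[0,-1.8,0],[0,0,0.01]]]'

```text
t: 16.78
ee_pos: [0.4799, 0.1129, 0.1993]
eef_rot: [0.999, 0.043, 0.007, -0.004]
contact_force: [-0.2, -0.0, -2.3]
finger_gap: 0.0359
grasp_force: 45.0
```

Run:
```python
from h import *
print(ctrl.get_obs()['ee_pos'],plan([(np.array([.465,.394,.12]),down(1))],[16],1,2), plan([(np.array([.465,.394,.12]),down(1))],[1],1,3))
```

```text
[[[0,-1.8,0.5],[-0,-0,0]],[[0.1,-1.8,0.5],[-0,-0,0]],[[0,-1.7,0.5],[-0,-0,0]],[[0.1,-1.8,0.5],[-0,-0,0.01]],[[0,-1.7,0.5],[-0,-0,0]],[[0,-1.8,0.5],[-0,-0,0.01]],[[0,-1.7,0.5],[-0,-0,0]],[[0,-1.8,0.5],[-0,-0,0.01]],[[0,-1.7,0.5],[-0,-0,0]],[[0,-1.8,0.5],[-0,-0,0.01]],[[-0,-1.7,0.5],[-0,-0,0]],[[-0,-1.8,0.5],[-0,-0,0.01]],[[-0,-1.7,0.5],[-0,-0,0]],[[-0,-1.8,0.5],[-0,-0,0.01]],[[-0.1,-1.7,0.6],[-0,-0.01,0]],[[-0,-1.8,0.5],[-0.01,-0,0.01]]] 

[[[0.8,-28.1,8.1],[-0.007,-0.014,0.068]]] 

[0.47991151 0.1129127  0.19926853] (array([0.46536189, 0.39415653, 0.12035741]), Rotation.from_matrix(array([[ 0.99987957,  0.01512812,  0.00346313],
                            [ 0.01513546, -0.99988324, -0.00210251],
                            [ 0.00343092,  0.00215467, -0.99999179]]))) (array([0.4650555 , 0.39422701, 0.12035368]), Rotation.from_matrix(array([[ 9.99853502e-01,  1.71126625e-02, -3.62790811e-04],
                            [ 1.71128222e-02, -9.99853467e-01,  4.41980539e-04],
                            [-3.55174187e-04, -4.48124164e-04, -9.99999837e-01]])))
```

Call:
drive_tool --motion '[[[0,-1.8,0.5],[0,0,0]],[[0.1,-1.8,0.5],[0,0,0]],[[0,-1.7,0.5],[0,0,0]],[[0.1,-1.8,0.5],[0,0,0.01]],[[0,-1.7,0.5],[0,0,0]],[[0,-1.8,0.5],[0,0,0.01]],[[0,-1.7,0.5],[0,0,0]],[[0,-1.8,0.5],[0,0,0.01]],[[0,-1.7,0.5],[0,0,0]],[[0,-1.8,0.5],[0,0,0.01]],[[0,-1.7,0.5],[0,0,0]],[[0,-1.8,0.5],[0,0,0.01]],[[0,-1.7,0.5],[0,-0.007,0]],[[0,-1.8,0.5],[0,0,0.01]],[[0,-1.3,0.6],[0,-0.007,0]],[[0,-1,0.5],[0,0,0.01]],[[0,0,0],[0,0,0]],[[0,0,0],[0,0,0]]]'

```text
t: 18.28
ee_pos: [0.4674, 0.3806, 0.1201]
eef_rot: [1.0, 0.008, -0.001, -0.003]
contact_force: [0.0, -1.1, -3.1]
finger_gap: 0.036
grasp_force: 45.0
```

Run:
```python
from h import *
print(ctrl.get_obs()['contact_force'],plan([(np.array([.465,.394,.04]),down(1))],[1],2,3)[0])
b=snap('scene');cv2.imwrite('pics/s4.png',cv2.resize(b['color'][110:230,100:260],(800,600),interpolation=cv2.INTER_CUBIC))
P=cloud(b)
```

```text
[[[-0.21,-1.3,8.02],[-0.006,0.001,-0.002]]] 

[ 1.82168251e-03 -1.09347373e+00 -3.07316876e+00] [0.46496594 0.3940364  0.03996841]
```

View pics/s4.png

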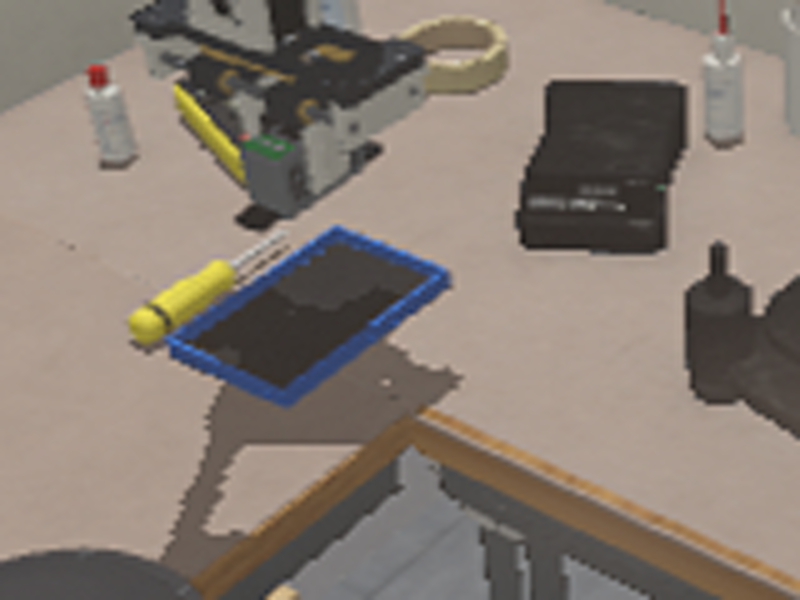

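Run:
```python
from h import *
b=load('scene')
C=[pt(b,100+u/5-.4,110+v/5-.4,.014) for u,v in[(335,228),(450,278),(288,400),(170,345)]]
print(np.round(C,4),np.mean(C,0))
# module heel/toe-line slope: lower edge of housing side
P=cloud(b)
for u,v in[(285,150),(260,180),(340,175),(360,155),(300,200),(260,215)]:print(u,v,np.round(P[int(110+v/5),int(100+u/5)],4))
```

```text
[[0.5412 0.4464 0.014 ]
 [0.5394 0.3309 0.014 ]
 [0.3755 0.3266 0.014 ]
 [0.3737 0.438  0.014 ]] [0.45744967 0.38545187 0.014     ]
285 150 [0.4452 0.3648 0.1548]
260 180 [0.4333 0.3806 0.1331]
340 175 [0.4769 0.3536 0.1234]
360 155 [0.5052 0.3631 0.1212]
300 200 [0.4477 0.3628 0.1162]
260 215 [0.4227 0.3744 0.114 ]
```

Call:
drive_tool --motion '[[[-0.2,-0.5,1],[-0.006,0,0]],[[-0.2,-0.4,1.5],[0,0,0]],[[-0.1,0,1.5],[0,0,0]],[[0,0,1.5],[0,0,0]],[[0,0,1],[0,0,0]],[[0,0,1],[0,0,0]],[[0,0,0.6],[0,0,0]],[[0,0,0.5],[0,0,0]],[[0,0,0.4],[0,0,0]],[[0,0,0],[0,0,0]],[[0,0,0],[0,0,0]]]'

```text
t: 19.25
ee_pos: [0.4631, 0.39, 0.0312]
eef_rot: [1.0, 0.007, 0.0, -0.001]
contact_force: [-0.5, -0.5, -3.4]
finger_gap: 0.0359
grasp_force: 45.0
```

Call:
drive_tool --motion '[[[0,0,0.3],[0,0,0]],[[0,0,0.2],[0,0,0]],[[0,0,0.2],[0,0,0]],[[0,0,0.2],[0,0,0]],[[0,0,0],[0,0,0]],[[0,0,0],[0,0,0]]]'

```text
t: 19.75
ee_pos: [0.4628, 0.3899, 0.0218]
eef_rot: [1.0, 0.007, -0.0, -0.0]
contact_force: [-0.9, 0.5, -3.1]
finger_gap: 0.0359
grasp_force: 45.0
```

Call:
drive_tool --motion '[[[0,0,0.1],[0,0,0]],[[0,0,0.1],[0,0,0]],[[0,0,0.1],[0,0,0]],[[0,0,0.1],[0,0,0]],[[0,0,0.1],[0,0,0]],[[0,0,0],[0,0,0]]]'

```text
t: 20.25
ee_pos: [0.4627, 0.3898, 0.0166]
eef_rot: [1.0, 0.008, -0.0, -0.0]
contact_force: [-0.0, -0.9, -3.0]
finger_gap: 0.0361
grasp_force: 45.0
```

Call:
drive_tool --motion '[[[0,0,0.07],[0,0,0]],[[0,0,0.07],[0,0,0]],[[0,0,0],[0,0,0]]]'

```text
t: 20.5
ee_pos: [0.4628, 0.3899, 0.0154]
eef_rot: [1.0, 0.008, 0.0, -0.0]
contact_force: [0.5, 0.4, -3.4]
finger_gap: 0.0354
grasp_force: 45.0
```

Call:
drive_tool --motion '[[[0,0,0.06],[0,0,0]],[[0,0,0.05],[0,0,0]],[[0,0,0],[0,0,0]]]'

```text
t: 20.75
ee_pos: [0.463, 0.39, 0.0149]
eef_rot: [1.0, 0.008, 0.0, -0.001]
contact_force: [-1.1, -0.6, 2.6]
finger_gap: 0.0356
grasp_force: 45.0
```

Call:
drive_tool --motion '[[[0,0,0],[0,0,0]],[[0,0,0],[0,0,0]],[[0,0,0],[0,0,0]]]' --newtons 4

```text
t: 21.0
ee_pos: [0.4631, 0.3901, 0.0148]
eef_rot: [1.0, 0.008, 0.0, -0.001]
contact_force: [-1.2, -0.9, 3.4]
finger_gap: 0.0358
grasp_force: 4.0
```

Call:
drive_tool --motion '[[[0,0,0],[0,0,0]],[[0,0,0],[0,0,0]],[[0,0,0],[0,0,0]],[[0,0,0],[0,0,0]],[[0,0,0],[0,0,0]]]' --hand 0.54

```text
t: 21.42
ee_pos: [0.4628, 0.39, 0.0143]
eef_rot: [1.0, 0.008, 0.0, -0.0]
contact_force: [0.6, 0.6, 0.4]
finger_gap: 0.0496
grasp_force: 0.0
```

Call:
drive_tool --motion '[[[0,0,-0.4],[0,0,0]],[[0,0,-0.6],[0,0,0]],[[0,0,-1],[0,0,0]],[[0,0,-2],[0,0,0]],[[0,0,-2],[0,0,0]],[[0,0,-2],[0,0,0]],[[0,0,-2],[0,0,0]],[[0,0,-2],[0,0,0]],[[0,0,-1],[0,0,0]],[[0,0,0],[0,0,0]],[[0,0,0],[0,0,0]],[[0,0,0],[0,0,0]]]'

```text
t: 22.42
ee_pos: [0.4623, 0.3894, 0.1433]
eef_rot: [1.0, 0.007, -0.001, 0.0]
contact_force: [0.5, -0.4, -0.3]
finger_gap: 0.0497
grasp_force: 0.0
```

Run:
```python
from h import *
b=snap('scene');cv2.imwrite('pics/s5.png',cv2.resize(b['color'][110:230,100:260],(800,600),interpolation=cv2.INTER_CUBIC))
o=ctrl.get_obs();print(o['contact_force'],o['ee_pos'])
P=cloud(b);m=(abs(P[...,0]-.463)<.05)&(abs(P[...,1]-.39)<.03)&(P[...,2]>.04)&(P[...,2]<.065)
q=P[m];print(len(q),cv2.minAreaRect((q[:,:2]*1000).astype(np.float32)),np.median(q[:,2]))
```

```text
[-0.0691812   0.72840464 -1.14534443] [0.46217068 0.38934597 0.1429992 ]
173 ((461.6998596191406, 385.0555114746094), (73.82730102539062, 40.10264587402344), 5.5007452964782715) 0.048624804176114915
```

View pics/s5.png

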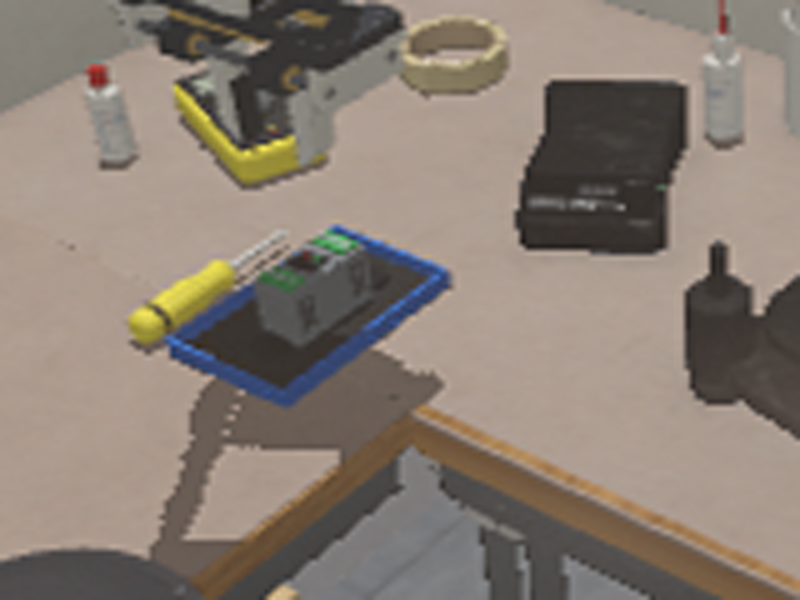

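The picture shows the module (crop pixel 315,285) standing upright and flat in the tray. The gripper is clear above it and the screwdriver hasn't moved.

```bash
python3 -c "
from workcell import ctrl
print(ctrl.hand_in())"
```

```text
the job is handed in; nothing more can be done
None
```

I drew the module out of the dock, set it upright and flat near the centre of the tray, let go and handed the job in at about 22 s; no verdict came back, and the highest force I read at the wrist on the dock was about 12 N.

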